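# Put a sample jar on the free warming zone and switch that zone to medium

### The job

Slide the wide sample jar over the glass of the warming plate, without lifting it, until it stands wholly inside the ring of the zone that has no pot on it. Then turn the selector dial to the two-dot mark of that same zone (left-hand marks for the left zone, right-hand marks for the right zone, as seen from the robot), never letting it go on to three dots on either side. Leave the pot and the small jar where they stand.

Things in the scene. Friction and masses are not known exactly. Their poses are not given: they have to be found in the camera images.
- warmer: Fixed warming plate: steel box 320 (x) by 510 (y) by 40 mm high. Origin at table height under the middle of the glass; x away from the robot, y left, z up. Flat dark glass: x, y within 155, 185 mm, surface z=40 mm. Zones centred at x=55, y=+90 (left) and y=-90 mm (right), flush. Grey control strip, also 40 mm high, at the right (-y) end; dial axis at x=0, y=-250 mm.
- free_zone: Thin grey circle drawn flat on the glass, radius 72 mm: the zone WITHOUT the pot; it may be the left or the right one. Origin at its centre on the glass surface.
- taken_zone: The other, identical circle, on which the pot stands. Origin at its centre on the glass surface.
- jar: The wide sample jar: squat round white jar with flat steel screw lid, 96 mm diameter (lid 90 mm), 75 mm high, about 0.5 kg, loose, standing on the robot's side of the glass outside both circles. Too wide to grasp: push it low on its side. Origin at the centre of its underside.
- small_jar: Slim jar of the same make, 48 mm diameter, 60 mm high, loose, at the near left corner of the glass; leave it. Origin at the centre of its underside.
- pot: Round lidded steel pot, 120 mm diameter, 76 mm high to the top of its lid's small knob, loose, standing on the taken zone; leave it. Origin at the centre of its underside.
- dial (a joint): Dial angle, rad, growing counter-clockwise from above. Detents every 0.698 (40 degrees): 0 = off (white bar mark, nose to the warmer's +x); +0.698, +1.396, +2.094 = left zone one, two, three dots; the same negative = right zone. Turns with about 0.08 N m, snaps to the nearest detent when let go. Starts at off or at one dot of either side.
- dial_axis (a point): On the dial's vertical axis at the top of its grip, 84 mm above the table. The grip is an upright black bar 14 mm thick, 54 to 84 mm above the table, from 22 mm behind the axis to 42 mm ahead (nose: last 16 mm, 10 mm thick, white line on top), on a black disc of 33 mm radius. The white dots lie 45 to 66 mm from the axis.
- dial_nose (a point): Top of the bar's nose, 42 mm from the axis: the end that points to the marks, 84 mm above the table.
Not all that is in view belongs to the job. What is shaped like the pot but green is not meant. What is shaped like the jar but blue is not meant.

How it is judged:
By the outcome, as a careful person would: the job done as asked, in the order asked, and still so for the second after the job is handed in, with the robot touching nothing.
It also fails if it takes over 51 s, if anything falls off the work surface, if the arm or the gripper's body presses on something with over 40 N, if the wrist force passes 120 N, or if a joint passes its speed limit or range.

### The arm

A 6-joint arm with a two-finger parallel gripper is mounted at the origin on the work surface. World frame = base frame: x ahead of the robot, y to its left, z up, the work surface at z = 0. Lengths are in mm, angles in rad, forces in N, time in s.
With the tool pointing down it reaches from about 300 to 775 mm from the base axis. Payload 14.6 kg.
Tool frame: the origin (TCP) lies between the finger pads; the fingertips stand 8 mm ahead of it and the grasp point (between the pads) lies 11 mm behind it; z points along the fingers, y is the direction in which the jaws open and shut (so a half turn about z gives the same grasp; the last joint's range is limited). The gripper opens to 94 mm and grips with 3 to 60 N. Pads are 16 mm wide; open, the fingers measure 119 mm over their backs; the gripper's body (75 mm by 177 mm) begins 78 mm behind the grasp point.
Start: joints at [-1.214, 0.3, 1.521, -0, 1.321, -0.067], TCP at [226.167, -501.336, 213.446] pointing down, gripper open.
Joint ranges: [-3.03, 3.03], [-0.79, 2.21], [0.23, 2.52], [-1.04, 4.18], [0, 3.07], [-2.55, 2.55]. Speed limits (rad/s): [2.22, 2.22, 2.57, 3.14, 3.14, 3.14].

### API

Orientations are given as [roll, pitch, yaw] about the fixed x, y, z axes, in that order (R = Rz(yaw) Ry(pitch) Rx(roll)).
In Python, from cell import manip gives the robot as it stands. The module is installed in compiled form; this text tells all that it offers.
- The arm moves only by the tool send_rows, never from a script. Its argument "series" is a list that holds one entry, the list of rows, each a list of 5 numbers: the opening, from 0 (shut) to 1 (fully open), then the shift along the tool's x, y, z in mm, then the turn about the tool's z in degrees. In form: [[[gripper, dx, dy, dz, roll], ...]]. A call has 1 to 10 rows; each row is the pose to reach, as a shift and turn from the pose commanded when the call began, along the tool's axes at that moment; what a row does not reach only later rows make up. A row lasts 1/10 s, in which the tool goes at most 50 mm and 8.59 degrees, less where a joint would pass 70% of its speed; a pose out of reach is approached as far as the arm can. A call with a gripper value outside its range is refused whole. The fingers move at their own pace and stop on an object; "newtons" is the grip in N (left out, the last holds). Time passes only in rows, so rows that repeat a pose let the fingers close. It gives the time, the measured TCP pose, the force and the opening at its end, in the units of the state.
- manip.read_state(): the state, without advancing time (a new reading comes with each control period).
- manip.camera(name): name is "scene" or "top"; returns a dict with "img" (400x640x3 uint8, red, green, blue), "vfov" (degrees; the focal length in pixels is half the picture's height over the tangent of half this angle, whatever the lens; pixels are square), "cx", "cy" (the principal point, pixels), "dist" ([k1, k2, p1, p2, k3] as OpenCV has them; the pictures are not rectified), "pose" (4x4, takes a point from camera to world coordinates). Camera axes: x right, y down, z forward; pixel columns grow to the right and rows downward; lengths in mm; the calibration is good to about 2 mm. A picture is of the moment at which its call begins. There is no depth.
- manip.sign_off(): hands the job in, once; it reports no verdict.
Trained networks look in a picture, given as the dict that the camera call returned (one of the last four; its "shot" number tells which), for a name from the list of things; names that differ only in an ending like _2 or _b are one class to them, and where a whole thing is asked for, a point or a joint stands for the part that bears it (a point fixed in the world has none). Each returns a list of dicts, best first, with "conf" (0 to 1); they miss things now and then, are a little off and sometimes report something else, mostly with a low value. They report only what shows in the picture. A call takes as long as a camera call. They do not tell look-alikes from the thing itself.
- manip.find_in(target, picture): "rect" ([left, top, width, height] in pixels, round what is visible of it).
- manip.silhouettes(target, picture): "pixels" (400x640 bool, what is visible of it) and "rect" ([left, top, width, height] in pixels, round what is visible of it).
The state is a dict: "clock": time; "joints": joint angles; "qd": joint speeds; "effort": joint torques, N m; "eef_pos": TCP position; "eef_rot": TCP orientation; "wrist_force": force on the tool from outside, world axes, zero at the start; "moment": the same for the moment, N m; "finger_gap": finger opening in mm.
Only numpy, scipy, OpenCV 4.12 (cv2) and the standard library are available. Lean on these libraries where they do the work, as an engineer would, in place of code of your own. Each camera call takes 0.05 s, during which the arm holds its last target. There are 200 camera calls.

## Working session

There is one attempt and no reset: what is moved stays moved. The work goes in short steps, Python scripts to look and compute and a tool call to move; the robot and the scene stay as the last step left them, time stands still between calls to the robot, and variables do not carry over. Pictures are saved under pics/ and viewed, about 8 in all and at most 12, crops included, and the job is handed in when it is done.

Besides the shell and the picture viewer there is one more tool, called as name([rows], argument=value, ...), one row to a line, values as JSON. send_rows: Moves the arm, as the interface text tells. Its arguments: {"type":"object","properties":{"series":{"type":"array"},"newtons":{"type":"number"}},"required":["series"]}

```bash
mkdir -p pics
cat > h.py <<'E'
import numpy as np, cv2
from cell import manip
def K(p):
    h,w=p["img"].shape[:2]; f=h/2/np.tan(np.radians(p["vfov"])/2)
    return np.array([[f,0,p["cx"]],[0,f,p["cy"]],[0,0,1.]])
def ray(p,uv):
    q=cv2.undistortPoints(np.array([[uv]],float),K(p),np.array(p["dist"],float))[0,0]
    T=np.array(p["pose"]); return T[:3,3],T[:3,:3]@np.array([q[0],q[1],1])
def onz(p,uv,z):
    o,d=ray(p,uv); return o+d*(z-o[2])/d[2]
def proj(p,X):
    T=np.linalg.inv(np.array(p["pose"])); X=np.atleast_2d(np.array(X,float))
    r=cv2.projectPoints((T[:3,:3]@X.T+T[:3,3:]).T.reshape(-1,1,3),np.zeros(3),np.zeros(3),K(p),np.array(p["dist"],float))[0]
    return r.reshape(-1,2)
def save(p,name,crop=None,s=1):
    im=p["img"][...,::-1]
    if crop: x,y,w,h=crop; im=im[y:y+h,x:x+w]
    cv2.imwrite("pics/"+name,cv2.resize(im,None,fx=s,fy=s,interpolation=cv2.INTER_CUBIC))
E
python3 - <<'E'
from h import *
print(manip.read_state())
for n in ("scene","top"):
    p=manip.camera(n); save(p,n+"1.png")
    print(n,p["vfov"],p["dist"],np.round(p["pose"],3).tolist())
    for t in ("warmer","free_zone","taken_zone","jar","small_jar","pot","dial"):
        print(t,[(np.round(d["rect"]).tolist(),round(d["conf"],2)) for d in manip.find_in(t,p)])
E
```

```text
{'clock': 0.0, 'joints': array([-1.21364597e+00,  3.00448614e-01,  1.52159376e+00, -1.63950910e-05,
        1.32069290e+00, -6.66026683e-02]), 'qd': array([ 1.21139014e-04,  5.53308479e-04, -4.78311319e-04,  3.69037732e-05,
       -1.08573191e-03,  6.45105897e-04]), 'effort': array([ 2.29265161e-04, -5.31799507e+01, -3.52732408e+01,  7.08829612e-02,
        2.43914605e-02, -1.20249942e-04]), 'eef_pos': array([ 226.05342323, -501.11555159,  212.89329337]), 'eef_rot': array([-3.14045150e+00, -6.02008059e-05,  4.23757054e-01]), 'wrist_force': array([ 0.10651184,  0.1504153 , -0.36333158]), 'moment': array([-0.0450423 , -0.02850785, -0.03388579]), 'finger_gap': 94.2172296932693}
scene 47.94753001701021 [0.00185597 0.         0.         0.         0.        ] [[0.318, 0.788, -0.528, 1198.226], [0.948, -0.257, 0.187, -147.353], [0.012, -0.56, -0.829, 1171.121], [0.0, 0.0, 0.0, 1.0]]
warmer [([210.0, 178.0, 197.0, 131.0], 0.85), ([354.0, 172.0, 16.0, 22.0], 0.47)]
free_zone []
taken_zone [([229.0, 234.0, 24.0, 26.0], 0.24)]
jar [([315.0, 137.0, 27.0, 37.0], 0.74), ([310.0, 178.0, 31.0, 40.0], 0.59)]
small_jar [([355.0, 174.0, 15.0, 20.0], 0.84)]
pot [([343.0, 210.0, 42.0, 48.0], 0.84), ([427.0, 224.0, 49.0, 50.0], 0.78)]
dial [([228.0, 238.0, 22.0, 20.0], 0.85)]
top 56.909470182103355 [0.02265899 0.         0.         0.         0.        ] [[-0.005, -0.999, 0.035, 477.864], [-1.0, 0.004, -0.03, 102.458], [0.029, -0.035, -0.999, 936.43], [0.0, 0.0, 0.0, 1.0]]
warmer [([232.0, 98.0, 217.0, 145.0], 0.92)]
free_zone [([328.0, 120.0, 35.0, 44.0], 0.66), ([239.0, 203.0, 27.0, 20.0], 0.4)]
taken_zone [([256.0, 164.0, 4.0, -0.0], 0.69)]
jar [([282.0, 184.0, 42.0, 42.0], 0.97), ([256.0, 260.0, 41.0, 42.0], 0.94)]
small_jar [([238.0, 204.0, 26.0, 19.0], 0.94)]
pot [([252.0, 111.0, 49.0, 60.0], 0.73), ([150.0, 76.0, 62.0, 58.0], 0.63)]
dial [([404.0, 159.0, 32.0, 29.0], 0.6)]
```

Run:
```python
import cv2
a=cv2.imread("pics/scene1.png")[110:330,180:500]; b=cv2.imread("pics/top1.png")[60:320,130:470]
cv2.imwrite("pics/sc.png",cv2.resize(a,None,fx=2.4,fy=2.4,interpolation=2)); cv2.imwrite("pics/tc.png",cv2.resize(b,None,fx=2.3,fy=2.3,interpolation=2))
```

```text
(no output)
```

View pics/tc.png

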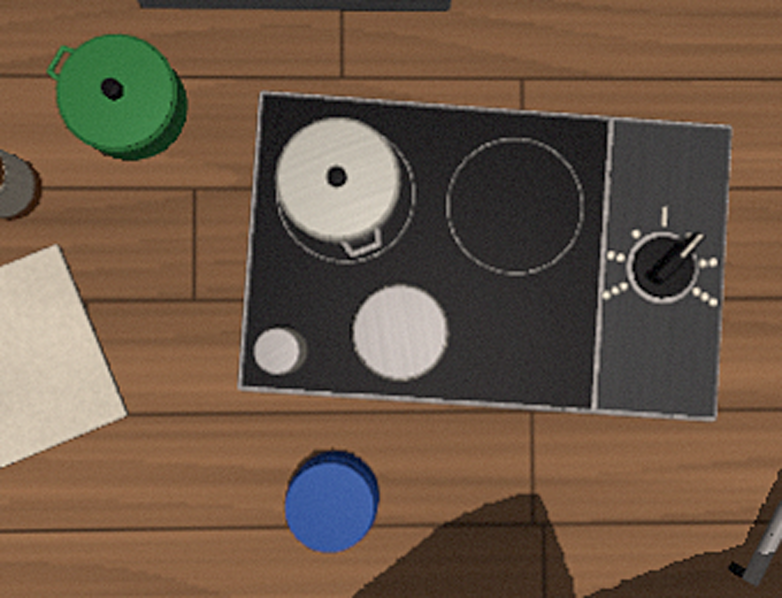

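View pics/sc.png

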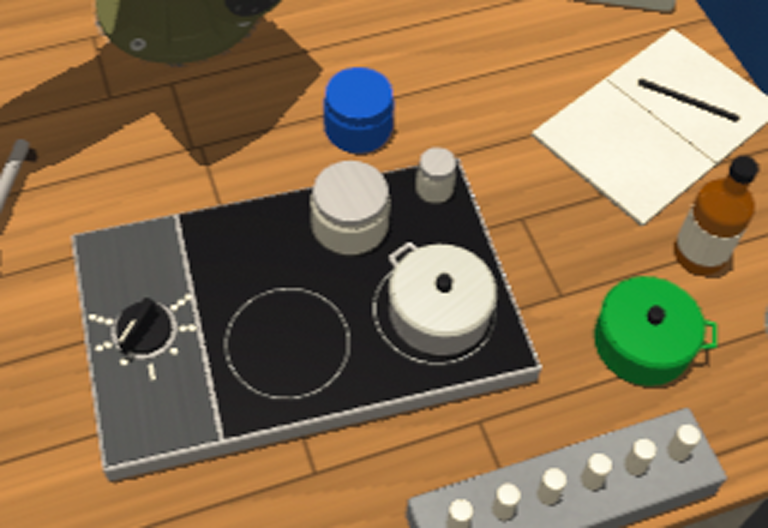

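Top picture: white pot at crop (338,178) on the left ring, free ring at (515,205) on the right, wide white jar at (400,332), small jar (278,350), and the dial at (663,265) with its nose at (697,237), i.e. one dot right. Look-alikes: blue jar at (332,503), green pot at (115,95). I choose the white jar with the steel lid. The scene view agrees.

```bash
cat > w.py <<'E'
from h import *
from scipy.optimize import least_squares
def RT(v,X):
    c,s=np.cos(v[2]),np.sin(v[2]); X=np.atleast_2d(np.array(X,float))
    return np.c_[v[0]+c*X[:,0]-s*X[:,1],v[1]+s*X[:,0]+c*X[:,1],X[:,2]]
E
python3 - <<'E'
from w import *
t=manip.camera("top"); s=manip.camera("scene")
# corners: +x+y, +x-y, -x-y, -x+y
ct=np.array([[262,94],[731,127],[716,418],[241,388]])/2.3+[130,60]
cs=np.array([[538,370],[107,470],[75,237],[461,160]])/2.4+[180,110]
for z in (40,):
  A=np.array([onz(t,u,z)[:2] for u in ct]); B=np.array([onz(s,u,z)[:2] for u in cs])
  print(A.round().tolist(),B.round().tolist())
  print("sizes",[np.linalg.norm(A[i]-A[(i+1)%4]).round() for i in range(4)],[np.linalg.norm(B[i]-B[(i+1)%4]).round() for i in range(4)])
# model: dial at y=-250, box 510 long; y range unknown offset: fit
X=lambda o:[[160,o+255,40],[160,o-255,40],[-160,o-255,40],[-160,o+255,40]]
ring=lambda cy:[[55+72*np.cos(a),cy+72*np.sin(a),40] for a in np.linspace(0,6.28,60)]
rp=np.array([[447,205],[583,205],[515,138],[515,274]])/2.3+[130,60]  # free ring extremes
def f(v):
    w=v[:3]; c=RT(w,[[55,-90,40]])[0]
    return np.r_[(proj(t,RT(w,X(v[3])))-ct).ravel(),(proj(s,RT(w,X(v[3])))-cs).ravel(),
      [ (np.linalg.norm(onz(t,u,40)[:2]-c[:2])-72)/1.7 for u in rp], 
      2*(proj(t,RT(w,[[0,-250,60]]))[0]-(np.array([662,267])/2.3+[130,60]))*.3]
r=least_squares(f,[480,100,0,-65],loss="soft_l1"); v=r.x
print("warmer",v.round(3),"res",r.fun.round(1))
print("free",RT(v,[[55,-90,40]]).round(1),"taken",RT(v,[[55,90,40]]).round(1),"dial",RT(v,[[0,-250,84]]).round(1))
for n,p in(("top",t),("scene",s)):
  for d in manip.silhouettes("jar",p)[:2]:
    m=d["pixels"].astype(np.uint8); cc=cv2.findContours(m,0,1)[0]; cc=max(cc,key=cv2.contourArea)
    (e,ax,an)=cv2.minAreaRect(cc); (c,rad)=cv2.minEnclosingCircle(cc)
    print(n,d["rect"],"centroid",np.array(e).round(1),"at115",onz(p,e,115)[:2].round(),"circ",np.round(c,1),rad)
# lid centres by eye: triangulate
u=np.array([400,332])/2.3+[130,60]; q=np.array([350,192])/2.4+[180,110]
o1,d1=ray(t,u);o2,d2=ray(s,q)
k=np.linalg.lstsq(np.c_[d1,-d2],o2-o1,rcond=None)[0]; P=(o1+k[0]*d1,o2+k[1]*d2); print("lid tri",P[0].round(1),P[1].round(1))
u=np.array([278,350])/2.3+[130,60];print("small",onz(t,u,100).round())
u=np.array([338,178])/2.3+[130,60];print("pot",onz(t,u,105).round())
np.save("warm.npy",v)
E
```

```text
[[739.0, 252.0], [704.0, -248.0], [394.0, -227.0], [428.0, 274.0]] [[748.0, 249.0], [711.0, -247.0], [400.0, -224.0], [438.0, 278.0]]
sizes [np.float64(502.0), np.float64(312.0), np.float64(502.0), np.float64(311.0)] [np.float64(498.0), np.float64(312.0), np.float64(504.0), np.float64(312.0)]
warmer [ 5.72884e+02  7.86470e+01 -7.60000e-02 -6.47560e+01] res [-1.6 -3.4  1.7 -1.5  0.4  1.9 -2.8  0.3  2.1 -1.2 -2.3 -0.5 -1.9 -2.7
 -0.5 -2.6  0.2  0.5 -0.2  1.   1.2 -0.4]
free [[620.9 -15.3  40. ]] taken [[634.6 164.2  40. ]] dial [[ 553.9 -170.6   84. ]]
top [282.0, 184.3, 42.1, 40.6] centroid [303.1 203.5] at115 [487. 109.] circ [302.9 203.3] 21.322315216064453
top [257.0, 257.3, 36.0, 44.0] centroid [274.  277.5] at115 [325. 173.] circ [273.6 277.2] 22.456768035888672
scene [315.8, 138.0, 28.6, 36.2] centroid [330. 156.] at115 [376. 158.] circ [329.8 155.6] 17.617244720458984
scene [309.6, 178.5, 32.7, 39.5] centroid [326. 196.] at115 [512.  99.] circ [325.5 196. ] 19.52572250366211
lid tri [485.5 107.1 105.8] [485.6 107.3 105.8]
small [469. 227. 100.]
pot [637. 167. 105.]
```

Run:
```python
from w import *
t=manip.camera("top"); v=np.load("warm.npy")
im=cv2.resize(t["img"][...,::-1].copy()[95:245,235:455],None,fx=3.6,fy=3.6,interpolation=2)
A=np.linspace(0,2*np.pi,50)
def dr(X,c,closed=True):
    q=((proj(t,X)-[235,95]+.5)*3.6).astype(int); cv2.polylines(im,[q.reshape(-1,1,2)],closed,c,1)
circ=lambda x,y,r,z:[[x+r*np.cos(a),y+r*np.sin(a),z] for a in A]
for y in(-90,90): dr(RT(v,circ(55,y,72,40)),(0,255,0))
dr(RT(v,circ(0,-250,33,54)),(0,255,0)); dr(RT(v,[[155,185,40],[155,-185,40],[-155,-185,40],[-155,185,40]]),(0,255,255))
c,s=np.cos(-.698),np.sin(-.698); dr(RT(v,[[-22*c,-250-22*s,84],[42*c,-250+42*s,84]]),(0,0,255),False)
dr(circ(487,108,45,115),(255,0,255))
cv2.imwrite("pics/ov.png",im)
```

```text
(no output)
```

View pics/ov.png

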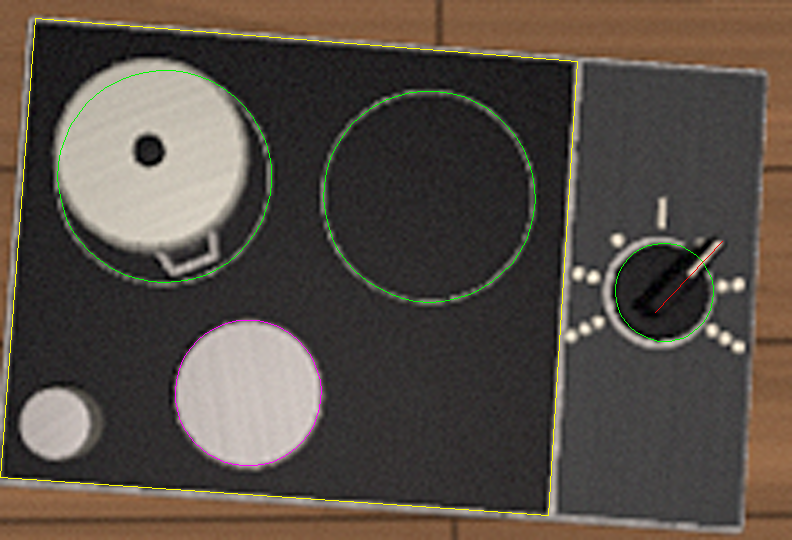

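The overlay matches the rings, the jar lid and the glass edge. The right zone is free, and the dial is at one dot right. Plan: push the jar toward -y, then toward +x with the two fingers as a cradle, and then turn the dial.

send_rows([
  [[0.45,34,-34,0,-6.6],[0.45,69,-68,0,-13.2],[0.45,103,-102,0,-19.8],[0.45,138,-137,0,-26.4],[0.45,172,-171,0,-33],[0.45,206,-205,0,-39.6],[0.45,241,-239,0,-46.2],[0.45,275,-273,0,-52.8],[0.45,310,-308,0,-59.4],[0.45,344,-342,0,-65.7]],
])

```text
clock: 2.05
eef_pos: [399.4, -46.1, 213.8]
eef_rot: [3.141, 0.0, 1.575]
wrist_force: [0.6, -0.7, -0.2]
finger_gap: 42.1
```

send_rows([
  [[0.45,48,18,0,0],[0.45,96,36,0,0],[0.45,144,55,0,0],[0.45,190,73,0,0],[0.45,225,87,0,0],[0.45,225,87,30,0],[0.45,225,87,70,0],[0.45,225,87,105,0],[0.45,225,87,130,0],[0.45,225,87,140,0]],
])

```text
clock: 3.05
eef_pos: [485.1, 176.6, 71.2]
eef_rot: [-3.138, 0.001, 1.571]
wrist_force: [0.3, -0.0, -0.2]
finger_gap: 42.3
```

Run:
```python
from w import *
s=manip.read_state(); print(s["eef_pos"],s["eef_rot"],s["wrist_force"],s["finger_gap"])
p=manip.camera("scene"); save(p,"a.png",(270,110,160,120),4.5)
```

```text
[485.13867978 176.57113314  71.23394462] [-3.13838275e+00  9.39811449e-04  1.57055967e+00] [ 0.28911961 -0.04734303 -0.24515205] 42.32097143716744
```

View pics/a.png

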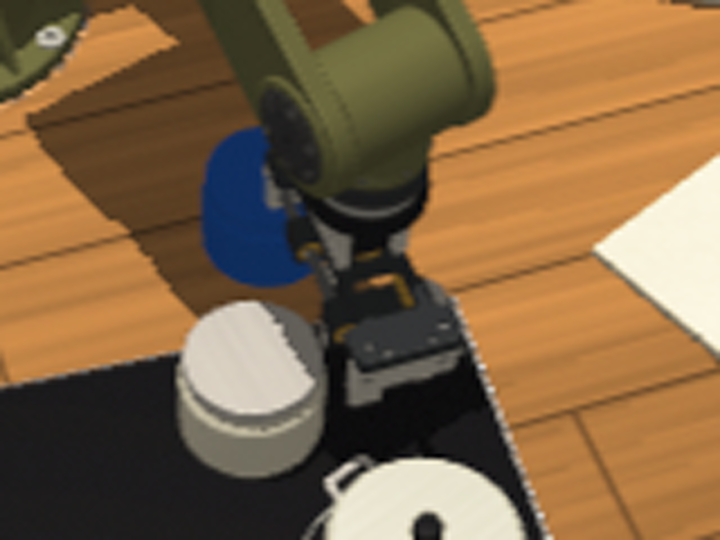

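The fingers stand clear behind the jar, between it and the small jar.

send_rows([
  [[0.45,0,0,7,0],[0.45,0,0,13,0],[0.45,-5,0,13,0],[0.45,-11,0,13,0],[0.45,-17,0,13,0],[0.45,-24,0,13,0],[0.45,-32,0,13,0],[0.45,-41,0,13,0],[0.45,-51,0,13,0],[0.45,-62,0,13,0]],
])

```text
clock: 4.1
eef_pos: [486.3, 114.1, 60.7]
eef_rot: [3.141, -0.0, 1.571]
wrist_force: [0.5, 4.9, 3.4]
finger_gap: 42.0
```

send_rows([
  [[0.45,-11,0,0,0],[0.45,-22,0,0,0],[0.45,-32,0,0,0],[0.45,-42,0,0,0],[0.45,-51,0,0,0],[0.45,-59,0,0,0],[0.45,-66,0,0,0],[0.45,-71,0,0,0],[0.45,-75,0,0,0],[0.45,-77,0,0,0]],
])

```text
clock: 5.1
eef_pos: [486.1, 37.6, 60.4]
eef_rot: [-3.141, -0.0, 1.57]
wrist_force: [0.8, 4.2, 2.9]
finger_gap: 42.3
```

```bash
cat > j.py <<'E'
from w import *
def jar(near):
    s=manip.read_state(); print("tcp",s["eef_pos"].round(1),s["eef_rot"].round(3),s["wrist_force"].round(1),s["clock"])
    for n in("top","scene"):
        p=manip.camera(n)
        for d in manip.silhouettes("jar",p):
            m=d["pixels"].astype(np.uint8)
            if m.sum()<30: continue
            c=max(cv2.findContours(m,0,1)[0],key=cv2.contourArea)
            (e,r)=cv2.minEnclosingCircle(c); print(n,round(d["conf"],2),np.round(d["rect"]).tolist(),"z115:",onz(p,e,115)[:2].round(1),"z78",onz(p,e,78)[:2].round(1),round(r,1))
    return
E
python3 -c "
from j import *
jar(0); p=manip.camera('scene'); save(p,'b.png',(220,130,200,150),4)"
```

```text
tcp [486.1  37.6  60.4] [-3.141 -0.     1.57 ] [0.8 4.2 2.9] 5.1
top 0.91 [255.0, 258.0, 39.0, 41.0] z115: [324.  173.9] z78 [317.1 177.1] 22.5
scene 0.91 [317.0, 140.0, 28.0, 36.0] z115: [372.7 156.3] z78 [343.8 166.9] 17.8
scene 0.58 [270.0, 186.0, 32.0, 43.0] z115: [511.1 -17.5] z78 [487.  -12.9] 19.9
```

View pics/b.png

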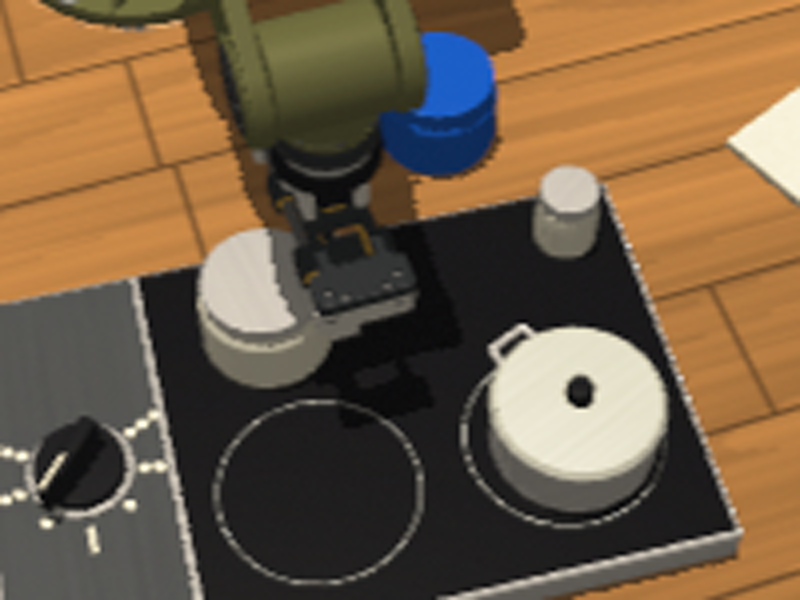

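The jar was pushed cleanly to about (487,-14). The small jar and pot are untouched.

send_rows([
  [[0.45,15,0,0,0],[0.45,20,0,-30,-5],[0.45,20,0,-70,-13],[0.45,8,-15,-82,-21],[0.45,-15,-40,-82,-29],[0.45,-35,-68,-82,-37],[0.45,-52,-68,-82,-45],[0.45,-52,-68,-82,-53],[0.45,-52,-68,-82,-61],[0.45,-52,-68,-82,-69]],
])

```text
clock: 6.35
eef_pos: [417.9, -14.3, 142.3]
eef_rot: [-3.141, -0.0, 2.78]
wrist_force: [-0.3, -0.1, 0.2]
finger_gap: 42.1
```

send_rows([
  [[0.45,0,0,0,-8],[0.45,0,0,0,-16],[0.45,0,0,10,-21],[0.45,0,0,35,-21],[0.45,0,0,60,-21],[0.45,0,0,75,-21],[0.45,0,0,80,-21],[0.45,0,0,80,-21]],
])

```text
clock: 7.15
eef_pos: [417.9, -14.1, 62.2]
eef_rot: [-3.142, -0.001, 3.141]
wrist_force: [-0.4, -0.8, 0.5]
finger_gap: 42.2
```

```bash
python3 -c "
from j import *
jar(0)"
```

```text
tcp [417.9 -14.1  62.2] [-3.142e+00 -1.000e-03  3.141e+00] [-0.4 -0.8  0.5] 7.15
top 0.94 [334.0, 185.0, 41.0, 38.0] z115: [486.7  -7.5] z78 [487.1 -12.4] 21.5
top 0.87 [255.0, 258.0, 41.0, 43.0] z115: [323.5 173.4] z78 [316.5 176.6] 22.3
top 0.16 [233.0, 97.0, 218.0, 146.0] z115: [560.   23.3] z78 [563.7  19.7] 121.9
scene 0.66 [315.0, 138.0, 28.0, 37.0] z115: [375.6 158.7] z78 [346.8 169.5] 17.5
scene 0.64 [271.0, 187.0, 32.0, 41.0] z115: [512.6 -13.9] z78 [488.6  -9.2] 19.9
```

send_rows([
  [[0.45,-3,7,2,0],[0.45,-7,7,2,0],[0.45,-12,7,2,0],[0.45,-17,7,2,0],[0.45,-23,7,2,0],[0.45,-30,6,2,0],[0.45,-38,6,2,0],[0.45,-47,5,2,0],[0.45,-57,5,2,0],[0.45,-68,4,2,0]],
])

```text
clock: 8.35
eef_pos: [487.0, -10.1, 60.4]
eef_rot: [3.141, -0.0, 3.141]
wrist_force: [-3.4, 1.0, 1.1]
finger_gap: 42.0
```

send_rows([
  [[0.45,-11,-1,0,0],[0.45,-22,-1,0,0],[0.45,-33,-2,0,0],[0.45,-43,-3,0,0],[0.45,-52,-4,0,0],[0.45,-60,-4,0,0],[0.45,-66,-5,0,0],[0.45,-71,-5,0,0],[0.45,-75,-5,0,0],[0.45,-77,-5,0,0]],
])

```text
clock: 9.35
eef_pos: [563.3, -15.2, 60.4]
eef_rot: [-3.142, -0.0, 3.141]
wrist_force: [-3.9, -0.5, 1.4]
finger_gap: 42.6
```

```bash
python3 -c "
from j import *
jar(0)"
```

```text
tcp [563.3 -15.2  60.4] [-3.142 -0.     3.141] [-3.9 -0.5  1.4] 9.35
top 0.8 [255.0, 260.0, 36.0, 41.0] z115: [323.1 171.8] z78 [316.1 174.9] 22.6
top 0.68 [334.0, 128.0, 36.0, 28.0] z115: [648.5 -20.7] z78 [656.2 -26.2] 10.8
scene 0.95 [316.0, 138.0, 28.0, 35.0] z115: [371.1 155.4] z78 [342.1 166. ] 17.4
scene 0.94 [280.0, 221.0, 36.0, 44.0] z115: [634.6 -22.5] z78 [614.9 -18.1] 20.9
```

send_rows([
  [[0.45,-4,0,0,0],[0.45,-7,0,0,0],[0.45,-9,0,0,0],[0.45,-9,0,0,0],[0.45,5,0,0,0],[0.45,25,0,0,0],[0.45,40,0,-30,8],[0.45,40,0,-70,16],[0.45,40,0,-90,24],[0.45,40,-40,-100,32]],
])

```text
clock: 10.55
eef_pos: [524.2, -53.2, 163.1]
eef_rot: [3.139, 0.004, 2.581]
wrist_force: [1.1, -0.3, -0.1]
finger_gap: 42.5
```

Run:
```python
from j import *
jar(0); t=manip.camera("top"); v=np.load("warm.npy")
im=cv2.resize(t["img"][...,::-1].copy()[95:245,235:455],None,fx=3.6,fy=3.6,interpolation=2)
A=np.linspace(0,2*np.pi,50)
for X,c in ((RT(v,[[55+72*np.cos(a),-90+72*np.sin(a),40] for a in A]),(0,255,0)),([[621+45*np.cos(a),-15+45*np.sin(a),115] for a in A],(255,0,255))):
    cv2.polylines(im,[((proj(t,X)-[235,95]+.5)*3.6).astype(int).reshape(-1,1,2)],True,c,1)
cv2.imwrite("pics/c.png",im)
```

```text
tcp [524.2 -53.2 163.1] [3.139 0.004 2.581] [ 1.1 -0.3 -0.1] 10.55
top 0.95 [332.0, 124.0, 45.0, 40.0] z115: [619.3  -9.5] z78 [625.7 -14.5] 22.3
top 0.64 [257.0, 256.0, 38.0, 43.0] z115: [324.9 173.7] z78 [318.1 176.9] 23.3
scene 0.7 [317.0, 141.0, 26.0, 36.0] z115: [372.9 156.5] z78 [344.  167.2] 17.8
scene 0.61 [282.0, 228.0, 34.0, 39.0] z115: [642.6 -19.9] z78 [623.2 -15.4] 20.4
```

View pics/c.png

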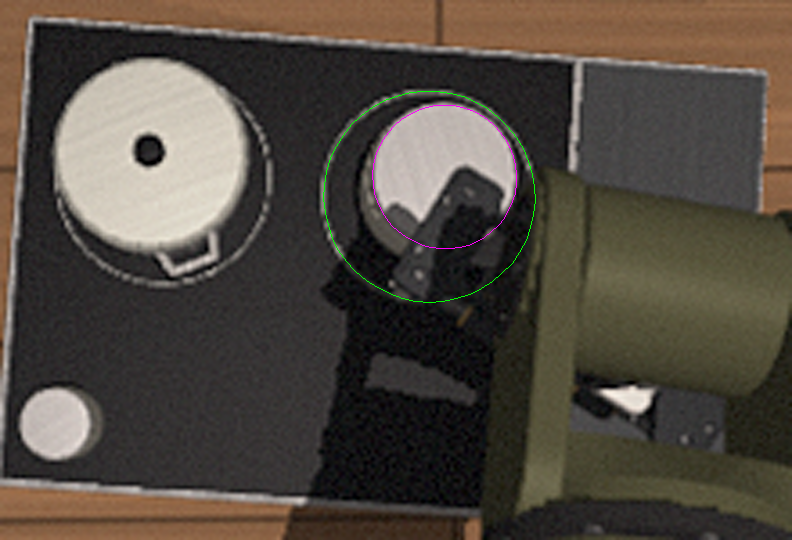

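The jar sits well inside the right ring, about 4 mm from its centre; pot and small jar are unmoved. Next is the dial.

send_rows([
  [[0.5,-25,-23,0,4],[0.5,-50,-46,0,8],[0.5,-75,-69,0,12.3],[0.5,-86,-80,10,12.3],[0.5,-86,-80,30,12.3],[0.5,-86,-80,40,12.3],[0.5,-86,-80,40,12.3]],
])

```text
clock: 11.5
eef_pos: [552.8, -167.4, 118.5]
eef_rot: [-3.14, -0.003, 2.371]
wrist_force: [-0.4, 0.2, 0.3]
finger_gap: 46.6
```

Run:
```python
from j import *
s=manip.read_state(); print(s["eef_pos"].round(1),s["eef_rot"].round(3))
p=manip.camera("scene"); v=np.load("warm.npy")
b=cv2.imread("pics/b.png")[380:600,0:200]; b=cv2.resize(b,None,fx=2,fy=2)
im=cv2.resize(p["img"][...,::-1].copy()[170:280,210:290],None,fx=5,fy=5,interpolation=2)
for off,c in (((0,0),(0,0,255)),((0,3),(0,255,0))):
    a=-.698+v[2]; o=RT(v,[[0,-250,84]])[0]+[*off,0]; d=np.array([np.cos(a),np.sin(a),0]);n=np.array([-d[1],d[0],0])*7
    X=np.array([o-22*d+n,o+42*d+n*.7,o+42*d-n*.7,o-22*d-n])
    cv2.polylines(b,[((proj(p,X)-[220,225]+.5)*8).astype(int).reshape(-1,1,2)],True,c,1)
h=max(b.shape[0],im.shape[0]); out=np.zeros((h,b.shape[1]+im.shape[1],3),np.uint8); out[:b.shape[0],:b.shape[1]]=b; out[:im.shape[0],b.shape[1]:]=im
cv2.imwrite("pics/d.png",out)
```

```text
[ 552.8 -167.4  118.5] [-3.140e+00 -3.000e-03  2.371e+00]
```

View pics/d.png

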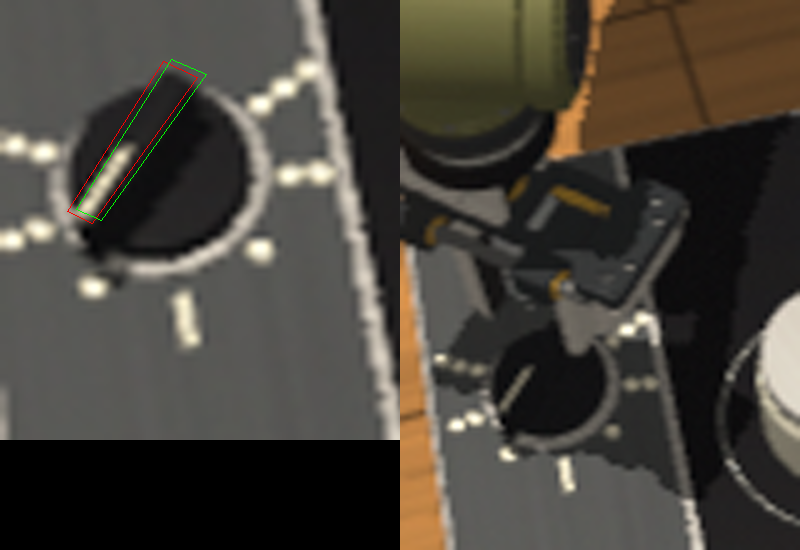

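The axis with a +3 mm y correction matches, and the TCP is over it. Descend, grip and turn.

send_rows([
  [[0.5,0,0,20,0],[0.5,0,0,38,0],[0.5,0,0,50,0],[0.5,0,0,54,0],[0.5,0,0,54,0],[0.15,0,0,54,0],[0.0,0,0,54,0],[0.0,0,0,54,0],[0.0,0,0,54,0],[0.0,0,0,54,0]],
], newtons=20)

```text
clock: 12.55
eef_pos: [553.3, -169.0, 66.7]
eef_rot: [-3.141, 0.0, 2.368]
wrist_force: [-1.9, -0.7, 1.7]
finger_gap: 14.1
```

Gripped at 14.1 mm, with little side load. Turn 40° clockwise (+roll).

send_rows([
  [[0,0,0,0,5],[0,0,0,0,11],[0,0,0,0,17],[0,0,0,0,23],[0,0,0,0,29],[0,0,0,0,34],[0,0,0,0,38],[0,0,0,0,40],[0,0,0,0,40],[0,0,0,0,40]],
])

```text
clock: 13.55
eef_pos: [554.9, -168.2, 66.7]
eef_rot: [3.138, 0.0, 1.67]
wrist_force: [9.7, 3.5, -4.8]
finger_gap: 13.9
```

send_rows([
  [[0.5,0,0,0,0],[0.5,0,0,0,0],[0.5,0,0,0,0],[0.5,0,0,-15,0],[0.5,0,0,-50,0],[0.5,0,0,-90,0],[0.5,0,0,-130,0],[0.5,40,-20,-150,0],[0.5,80,-60,-150,0],[0.5,100,-100,-150,0]],
])

```text
clock: 14.55
eef_pos: [444.0, -77.9, 217.7]
eef_rot: [3.14, 0.001, 1.671]
wrist_force: [0.4, 0.2, -0.1]
finger_gap: 46.9
```

send_rows([
  [[0.5,48,-10,0,0],[0.5,96,-20,0,0],[0.5,144,-30,0,0],[0.5,190,-40,0,0],[0.5,230,-50,0,0],[0.5,230,-50,0,0]],
])

```text
clock: 15.15
eef_pos: [371.1, 147.7, 217.7]
eef_rot: [3.14, -0.001, 1.675]
wrist_force: [-0.3, 0.8, -0.2]
finger_gap: 47.0
```

Run:
```python
from j import *
jar(0); t=manip.camera("top"); p=manip.camera("scene"); v=np.load("warm.npy")
im=cv2.resize(t["img"][...,::-1].copy()[95:245,235:455],None,fx=3.6,fy=3.6,interpolation=2)[:, :]
A=np.linspace(0,2*np.pi,50)
X=RT(v,[[55+72*np.cos(a),-90+72*np.sin(a),40] for a in A])
cv2.polylines(im,[((proj(t,X)-[235,95]+.5)*3.6).astype(int).reshape(-1,1,2)],True,(0,255,0),1)
cv2.imwrite("pics/e.png",im); save(p,"f.png",(205,165,190,140),4)
```

```text
tcp [371.1 147.7 217.7] [ 3.140e+00 -1.000e-03  1.675e+00] [-0.3  0.8 -0.2] 15.15
top 0.84 [336.0, 123.0, 43.0, 46.0] z115: [616.4 -10.9] z78 [622.6 -16. ] 23.1
scene 0.72 [283.0, 226.0, 35.0, 44.0] z115: [643.  -22.8] z78 [623.5 -18.4] 21.6
scene 0.69 [314.0, 137.0, 31.0, 37.0] z115: [373.2 156.1] z78 [344.3 166.7] 18.0
```

View pics/e.png

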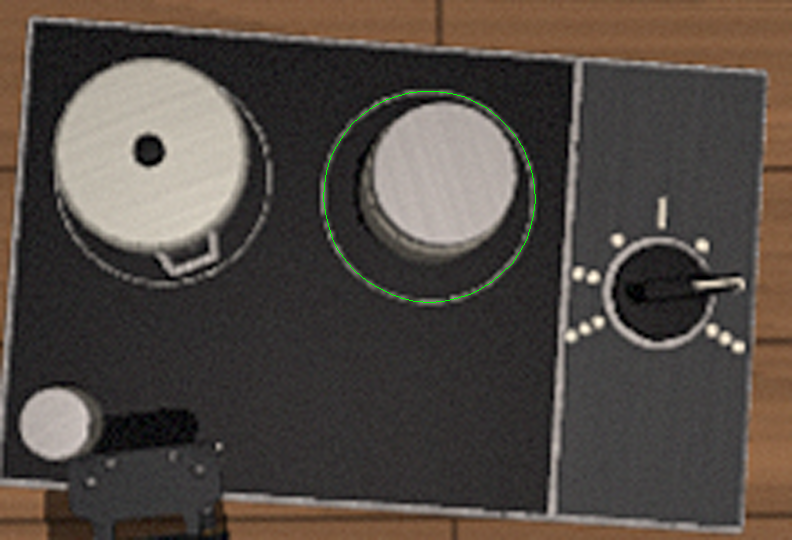

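View pics/f.png

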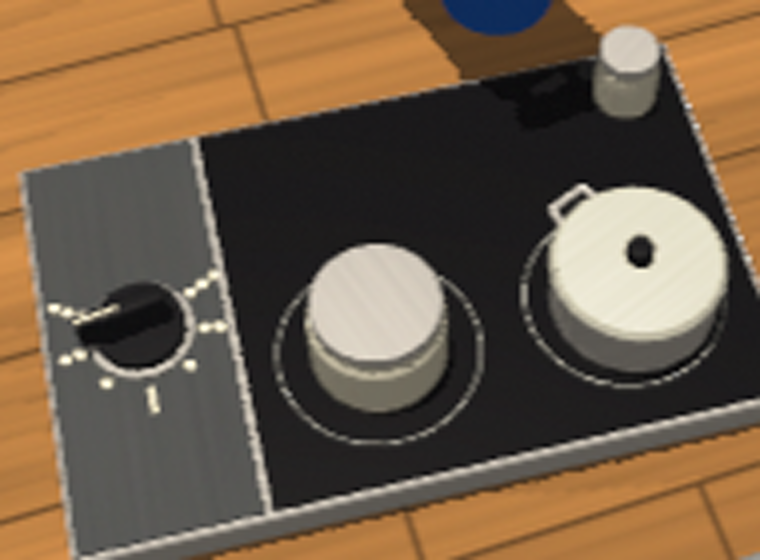

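Both views agree: the jar stands wholly inside the right ring, and the dial nose is on the right two-dot mark (top view nose at (740,285), three dots clear at (712–740,330–347)). Pot and small jar are unmoved, and the robot is touching nothing. Handing in.

```bash
python3 -c "
from cell import manip
print(manip.sign_off())"
```

```text
the job is handed in; nothing more can be done
None
```

I slid the wide jar over the glass into the right-hand zone, the one without the pot, and then turned the dial from one dot right to two dots right. I handed the job in after about 15 s on the robot's clock.

- **Jar:** it was pushed low on its side with the two fingers, first to the right and then away from the robot, without lifting. It stands wholly inside the right ring. The top camera puts its centre about 6 mm from the ring's centre, with 24 mm of room.
- **Dial:** I gripped the bar, turned it 40° clockwise and let go. Both cameras show the nose on the right two-dot mark, with the three dots clear.
- **Pot and small jar:** both stand where they were, and nothing was touching the robot when I handed in.
- **Forces:** wrist force read under about 12 N at the end of every move.

Two measurements disagreed, and neither affected the result:
- **Jar position after the first push:** it was about 7 mm off what the finger geometry predicted. I corrected this in the second push.
- **Dial axis:** it lay about 3 mm left of my first fit of the plate. I corrected it before gripping.

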